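Load a coated test plate into the gauge carousel and index it

TASK

Unhook the blue test plate from its screw on the rack, push it fully home into the orange sprung pocket of the carousel and let go of it. Then turn the wheel (it has a black knob on its hub) one click anticlockwise seen from above, no further, so that the plate comes to rest in front of the gauge. Leave the other plates hanging, do not knock the gauge, and leave everything else on the bench where it is.

Things in the scene. Friction and masses are not known exactly. Their poses are not given: they have to be found in the camera images.
- plate_blue: Blue steel test plate, about 165 g, 6 mm thick (its x), 50 mm wide (its y), 72 mm tall plus a tab on top (110 mm in all). Origin: middle of its bottom edge; z runs up the plate to the tab; x points from the robot side to the rack while it hangs. Both faces are alike; either may face out in the pocket.
- tab (a point): Middle of the blue plate's tab, 91 mm above its bottom edge. The tab is 24 mm wide and 38 mm tall; grip it across the 24 mm.
- keyhole (a point): Middle of the keyhole's opening in the blue plate (34 mm above the bottom edge): opening 22 mm wide, 24 mm tall; above it a 9 mm wide, 14 mm long slot. The plate hangs with the slot's top on the screw's shaft. Raised 18 to 28 mm (23 is the middle) the opening is over the screw head; then it pulls off towards the plate's -x by more than 12 mm.
- plate_yellow: Yellow plate of the same shape hanging on another screw; leave it.
- plate_red: Red plate of the same shape hanging on another screw; leave it.
- rack: Fixed aluminium rack: rail along its y, 330 mm long, 12 mm thick, 20 mm tall, its top 102 mm above the bench, with three screws 100 mm apart (92 mm above the bench) pointing to its -x: shaft 6 mm, brass head 13 mm across, 4 mm thick, 11 mm between rail and head. Origin under the middle of the rail, on the bench.
- carousel: Fixed green carousel base, 256 mm across, origin on the bench on the wheel's vertical axis; the gauge is fixed to it. With the wheel at 0 the orange pocket lies on its -x side.
- gauge: White gauge column fixed to the carousel base, 112 mm tall, 35 mm x 45 mm, 222 mm from the wheel axis, one click (60 degrees) anticlockwise from the orange pocket's first place; its black probe reaches in to 159 mm from the axis at 85 mm height and clears a loaded plate. Origin at the foot of the column.
- wheel (a joint): Angle of the carousel wheel in rad: about 0 at the start, growing anticlockwise seen from above. A sprung detent holds it at every 60 degrees (1.047 rad) and pulls it in when let go within about 20 degrees of a click; at most about 0.25 N m is needed to turn it.
- pocket (a point): Nominal middle of the orange pocket's floor, on the wheel: 115 mm from its axis, 49 mm above the bench; a plate's bottom edge rests there. The pocket is an insert with play: each time it sits up to 7 mm to either side of this point along the rim, not measured: feel for it. It is stiff to slide. It is 53 mm wide inside (1.5 mm beside each edge of the plate), walls 22 mm high.
- jaw_lip (a point): Nominal foot of the flared lip of the pocket's sprung steel jaw (inner side), 24 mm up the pocket. The pocket leans: a seated plate leans 25 degrees from vertical, top towards the axis, faces along the rim. Jaw and outer wall (flared lip) leave 5 mm for the 6 mm plate: push it down between them along the lean against up to about 15 N until it stops on the floor.
- knob (a point): Centre of the black bar knob on the wheel axis, 138 mm above the bench: 44 mm long along the line from the axis to the orange pocket, 14 mm thick, 34 mm tall, on a 26 mm column. Grip it across its 14 mm; turns with the wheel.
- bowl: Steel bowl, 120 mm across, 50 mm tall; leave it.
- spray_can: Spray can, 52 mm across, 160 mm tall; leave it.
- mug: White mug, 76 mm across, 90 mm tall; leave it.
- wrench: Wrench, 180 mm long; leave it.
- screwdriver: Screwdriver, 190 mm long; leave it.
- jar: Amber glass jar, 60 mm across, 75 mm tall; leave it.
Not all that is in view belongs to the job. There is more than one size of the plate_blue; the one meant has the size given above.

How it is judged:
By the outcome, as a careful person would: the job done as asked, in the order asked, and still so for the second after the job is handed in, with the robot touching nothing.
It also fails if it takes over 67 s, if anything falls off the work surface, if the arm or the gripper's body presses on something with over 40 N, if the wrist force passes 120 N, or if a joint passes its speed limit or range.

ROBOT

A 7-joint arm with a two-finger parallel gripper is mounted at the origin on the work surface. World frame = base frame: x ahead of the robot, y to its left, z up, the work surface at z = 0. Lengths are in mm, angles in rad, forces in N, time in s.
With the tool pointing down it reaches from about 350 to 900 mm from the base axis. Payload 19.9 kg.
Tool frame: the origin (TCP) lies at the very end of the fingers, on their centre line; the grasp point (between the pads) lies 19 mm behind it (r.grasp_offset is the distance from the TCP to the grasp point, in mm); z points along the fingers, y is the line along which they close (so a half turn about z gives the same grasp; the last joint's range is limited). The gripper opens to 94 mm and grips with 3 to 60 N. Pads are 16 mm wide; open, the fingers measure 119 mm over their backs; the gripper's body (75 mm by 177 mm) begins 78 mm behind the grasp point.
Start: joints at [-1.355, 0.417, -0.01, 1.614, 0.005, 1.111, -0.053], TCP at [158.732, 604.486, 205.425] pointing down, gripper open.
Joint ranges: [-2.81, 2.81], [-0.39, 2.02], [-1.27, 1.25], [0.06, 2.57], [-1.19, 4.33], [0.19, 2], [-2.82, 2.82]. Speed limits (rad/s): [1.89, 1.89, 2.39, 2.39, 3.01, 3.01, 3.01].

INTERFACE

Orientations are given as a 3x3 rotation matrix whose columns are the frame's x, y, z axes.
In Python, from station import r, cams gives the robot as it stands.
- The arm moves only by the shell command python3 -m jog 'ROWS' [FORCE]. ROWS is text: rows parted by semicolons, each of 7 numbers parted by spaces: the shift along the tool's x, y, z in m, then the turn, a rotation vector about the tool's x, y, z in degrees, then the closure, from 0 (fully open) to 1 (shut). A call has 1 to 8 rows; each row is the pose to reach, as a shift and turn from the pose commanded when the call began, along the tool's axes at that moment; what a row does not reach only later rows make up. A row lasts 1/12 s, in which the tool goes at most 41.7 mm and 7.16 degrees, less where a joint would pass 70% of its speed; a pose out of reach is approached as far as the arm can. A call with a gripper value outside its range is refused whole. The fingers move at their own pace and stop on an object; FORCE is the grip in N (left out, the last holds). Time passes only in rows, so rows that repeat a pose let the fingers close. It gives the time, the measured TCP pose, the force and the opening at its end, in the units of the state.
- r.observe(): the state, without advancing time (a new reading comes with each control period).
- cams.snapshot(name): name is "scene" or "top" or "wrist"; returns a dict with "color" (420x560x3 uint8, blue, green, red), "range_z" (420x560 float32, mm along the optical axis (not along the pixel's ray), 0 where there is no reading), "intrinsics" (3x3 intrinsics, pixels), "xyz" and "rotation" of the camera in the world; the wrist camera has in their place "T_tool_cam" (4x4, takes a point from camera to tool coordinates, whose origin is the TCP and whose axes are the flange's). Camera axes: x right, y down, z forward; pixel columns grow to the right and rows downward; lengths in mm; the calibration is good to about 2 mm. A picture is of the moment at which its call begins: read the wrist's pose just before it.
- r.job_done(): hands the job in, once; it reports no verdict.
The state is a dict: "time": time; "joint_pos": joint angles; "dq": joint speeds; "joint_torque": joint torques, N m; "eef_pos": TCP position; "eef_rot": TCP orientation; "contact_force": force on the tool from outside, world axes, zero at the start; "wrist_torque": the same for the moment, N m; "finger_gap": finger opening in mm.
Only numpy, scipy, OpenCV 4.12 (cv2) and the standard library are available. Lean on these libraries where they do the work, as an engineer would, in place of code of your own. Each camera call takes 0.05 s, during which the arm holds its last target. There are 200 camera calls.

## Working session

There is one attempt and no reset: what is moved stays moved. The work goes in short steps, Python scripts to look and compute and a shell command to move; the robot and the scene stay as the last step left them, time stands still between calls to the robot, and variables do not carry over. Pictures are saved under pics/ and viewed, on a budget of 10 in all, crops included, one or two more only if the job needs it, and the job is handed in when it is done.

```bash
ls; mkdir -p pics; python3 - <<'E'
from station import r,cams
import cv2,numpy as np,pickle
o=r.observe();print(o)
S={}
for n in("scene","top"):
    s=cams.snapshot(n);S[n]=s;cv2.imwrite(f"pics/{n}0.png",s["color"])
    print(n,s["xyz"],s["rotation"],s["intrinsics"])
pickle.dump(S,open("s0.pkl","wb"))
E
```

```text
pics
{'time': 0.0, 'joint_pos': array([-1.35551201,  0.41795357, -0.0103263 ,  1.61416713,  0.00471391,
        1.11068928, -0.05302686]), 'dq': array([ 0.00176579,  0.00057662, -0.00024884, -0.00017805, -0.0001068 ,
        0.00011998,  0.00061098]), 'joint_torque': array([ 3.85829583e-05, -8.51236367e+01,  6.38383012e-01, -4.25994194e+01,
       -4.88982524e-02,  1.87179667e-02,  1.59912061e-04]), 'eef_pos': array([158.64059259, 604.14733076, 204.84088093]), 'eef_rot': array([[-9.67213924e-01,  2.53962950e-01, -2.12151533e-04],
       [ 2.53963022e-01,  9.67213215e-01, -1.17454563e-03],
       [-9.30953072e-05, -1.18991553e-03, -9.99999288e-01]]), 'contact_force': array([-0.46482853,  0.84028407,  0.19233722]), 'wrist_torque': array([ 0.04102572, -0.00100668,  0.02225032]), 'finger_gap': 93.63405423067981}
scene [1360.5353788    77.82189151 1001.25114313] [[-0.06386043  0.73404761 -0.67608872]
 [ 0.99783286  0.03620231 -0.05494518]
 [-0.0158564  -0.67813237 -0.73476872]] [[405.34521616   0.         279.55727893]
 [  0.         405.34521616 204.41247812]
 [  0.           0.           1.        ]]
top [ 360.03556192   17.2359103  1643.76517367] [[ 6.07851675e-03 -9.92801745e-01  1.19614993e-01]
 [-9.99980299e-01 -6.22224850e-03 -8.28175214e-04]
 [ 1.56648801e-03 -1.19607602e-01 -9.92820008e-01]] [[408.76113689   0.         278.76294165]
 [  0.         408.76113689 205.03316577]
 [  0.           0.           1.        ]]
```

View pics/top0.png

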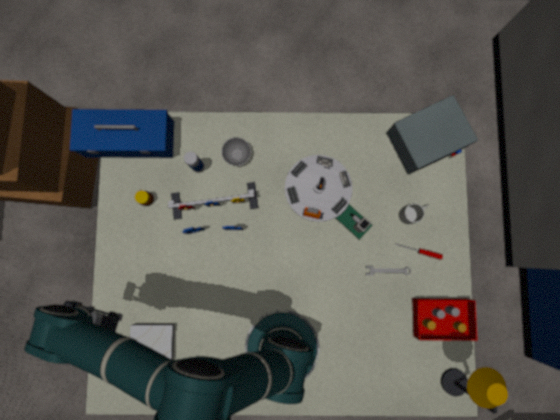

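View pics/scene0.png

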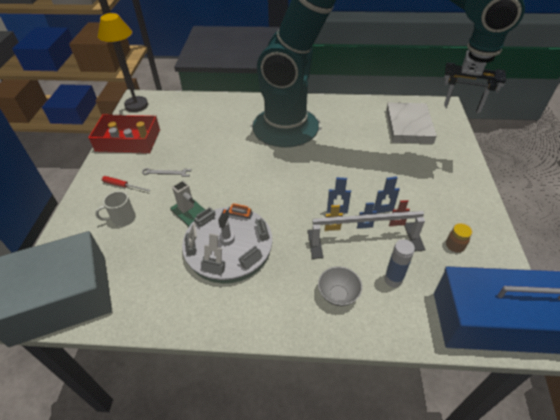

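The top view shows the rack at about (213,200): red (185,206), blue (213,203) and yellow (238,200). There are two more blue plates on the robot side, at (193,230) and (232,227). The carousel is at (319,188), the orange pocket at (313,212) and the gauge at (355,222). Candidates for plate_blue are the one hanging in the middle and the two in front, so I'll check them closer and measure.

```bash
cat > h.py <<'E'
import numpy as np,cv2,pickle
def cloud(s,T=None):
    """world points (H,W,3) from depth; T=(R,p) for wrist cam"""
    K=s["intrinsics"];z=s["range_z"].astype(float)
    v,u=np.mgrid[:z.shape[0],:z.shape[1]]
    P=np.dstack([(u-K[0,2])/K[0,0]*z,(v-K[1,2])/K[1,1]*z,z])
    if T is None: R,p=s["rotation"],s["xyz"]
    else:
        M=s["T_tool_cam"];R=T[0]@M[:3,:3];p=T[0]@M[:3,3]+T[1]
    W=P@np.asarray(R).T+p;W[z<=0]=np.nan;return W
def masks(img):
    h=cv2.cvtColor(img,cv2.COLOR_BGR2HSV);H,S,V=cv2.split(h)
    return dict(blue=(H>100)&(H<130)&(S>110)&(V>30),red=((H<6)|(H>174))&(S>130)&(V>40),orange=(H>=5)&(H<17)&(S>150)&(V>60),
      yellow=(H>=20)&(H<32)&(S>130)&(V>60))
def blobs(m,amin=12):
    n,L,st,c=cv2.connectedComponentsWithStats(m.astype(np.uint8));
    return [(L==i,st[i],c[i]) for i in range(1,n) if st[i,4]>=amin]
E
python3 - <<'E'
from h import *
S=pickle.load(open("s0.pkl","rb"))
roi=dict(top=(150,100,400,260),scene=(160,150,480,310))
np.set_printoptions(precision=1,suppress=True)
t=[]
for n in S:
    s=S[n];W=cloud(s);x0,y0,x1,y1=roi[n]
    for k,m in masks(s["color"]).items():
        z=np.zeros_like(m);z[y0:y1,x0:x1]=m[y0:y1,x0:x1]
        for b,st,c in blobs(z):
            P=W[b];P=P[~np.isnan(P[:,0])]
            if len(P):print(n,k,st[4],c,"med",np.median(P,0),"min",P.min(0),"max",P.max(0))
    # metal plateau of wheel
    t.append(cv2.resize(s["color"][y0:y1,x0:x1],(800,int(800*(y1-y0)/(x1-x0))))[:300] if 0 else s["color"][y0:y1,x0:x1])
a=cv2.resize(t[1][30:110,0:140] if 0 else S["top"]["color"][150:250,160:380],(660,300),interpolation=cv2.INTER_CUBIC)
b=cv2.resize(S["scene"]["color"][170:280,170:430],(660,280),interpolation=cv2.INTER_CUBIC)
cv2.imwrite("pics/crop1.png",cv2.convertScaleAbs(np.vstack([a,b]),alpha=1.5))
# heights: cells
W=cloud(S["top"])
for nm,(u0,v0,u1,v1) in dict(rack=(165,180,262,222),wheel=(283,150,355,224),gauge=(335,203,375,240)).items():
    P=W[v0:v1,u0:u1].reshape(-1,3);P=P[P[:,2]>15]
    print(nm,np.histogram(P[:,2],bins=range(10,180,10))[0],P.min(0),P.max(0))
E
```

```text
scene blue 1235 [464.6 287.2] med [809.4 480.6 130.9] min [752.4 445.7 125.5] max [873.1 530.7 135.8]
scene orange 64 [240.7 209.9] med [ 527.4 -100.5   64.3] min [ 509.9 -148.3   45.6] max [546.6 -84.8  79.7]
scene yellow 93 [334.3 210.8] med [569.7 172.3 118.7] min [559.2 149.4 102.2] max [574.5 195.9 147.7]
scene yellow 51 [332.6 226.7] med [569.7 174.1  50.7] min [564.4 152.9  38.9] max [575.7 192.9  60.4]
scene yellow 222 [462.1 230.8] med [584.6 546.   73.3] min [558.7 521.6  60.8] max [607.6 572.   78.8]
top blue 973 [160.2 133.3] med [819.  471.6 129.4] min [745.1 447.4  15.3] max [908.5 528.7 143.8]
top blue 33 [198.6 166.3] med [698.2 326.8  80. ] min [687.6 321.3  35.9] max [717.4 343.5 111. ]
top blue 23 [211.4 203. ] med [550.  267.1 120.2] min [545.5 249.7  80.4] max [555.9 292.2 150.9]
top blue 37 [232.  227.3] med [457.7 186.3 142.7] min [454.2 162.   91.5] max [461.7 222.1 158.4]
top blue 51 [191.2 229.8] med [449.3 341.8 118.8] min [441.2 314.1  28.2] max [457.6 372.2 156.6]
top red 24 [184.5 206.7] med [534.8 367.6 110.7] min [531.  348.6 100. ] max [540.1 393.7 147. ]
top orange 71 [311.8 213.8] med [ 515.6 -112.    68.2] min [ 504.1 -146.2   43.2] max [539.8 -81.3  84.3]
top yellow 40 [237.2 199.8] med [563.2 173.6 110. ] min [558.9 152.1  55.8] max [567.9 197.2 149.7]
rack [  3   5  13  13  18  11  17  70 126 197  15  11  13  30   2   0] [528.7 114.1  17.7] [605.8 443.4 150.9]
wheel [  53   21 1403 1222  184  259  237   62   34   19   45    8    8   20
   37    4] [ 485.3 -285.8   15. ] [758.8  -4.4 162.3]
gauge [96 19 33 30 31 32 17 30 38 34 79  4  0  0  0  0] [ 425.9 -340.1   15. ] [ 563.4 -201.8  120.9]
```

View pics/crop1.png

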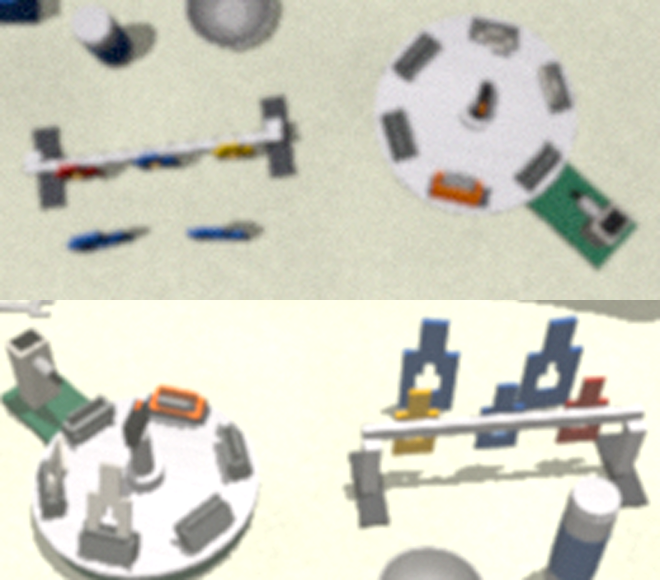

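The scene view confirms that the standing blue plates are larger, with tops at z of about 158. The middle hanging one, with its top at about 147 above a screw at 92, fits the given 110 mm size. It sits at about (550,267). I'll hover over it and measure with the wrist camera.

```bash
cat >> h.py <<'E'
from scipy.spatial.transform import Rotation as Ro
def pose(yaw_y,tilt=0):
    """tool pointing down, tool y at world angle yaw_y deg; tilt about tool y deg"""
    a=np.radians(yaw_y);y=np.array([np.cos(a),np.sin(a),0]);z=np.array([0,0,-1.]);x=np.cross(y,z)
    return np.c_[x,y,z]@Ro.from_rotvec([0,tilt,0],degrees=True).as_matrix()
def delta(o,p,R):
    R0=o["eef_rot"];d=R0.T@(np.asarray(p)-o["eef_pos"])/1000
    return np.r_[d.round(4),Ro.from_matrix(R0.T@R).as_rotvec(degrees=True).round(2)]
E
R='-0.454 -0.228 -0.055 0 0 57 0';python3 -m jog "-0.454 -0.228 -0.055 0 0 57 0;-0.454 -0.228 -0.055 0 0 57 0;-0.454 -0.228 -0.055 0 0 57 0;-0.454 -0.228 -0.055 0 0 57 0;-0.454 -0.228 -0.055 0 0 57 0;-0.454 -0.228 -0.055 0 0 57 0;-0.454 -0.228 -0.055 0 0 57 0;-0.454 -0.228 -0.055 0 0 57 0"
python3 -c "
from h import *
from station import r
o=r.observe();print(o['joint_pos'],delta(o,[500,268,260],pose(-82)))"
```

```text
time: 0.77
eef_pos: [408.5, 383.7, 241.5]
eef_rot: [[-0.308, 0.951, -0.0], [0.951, 0.308, -0.0], [0.0, -0.0, -1.0]]
contact_force: [-0.1, 1.0, -0.1]
finger_gap: 93.9
[-1.05849556  0.27520666  0.30276598  1.74428072 -0.08954496  1.13571966
 -0.41566891] [-1.383e-01  5.150e-02 -1.850e-02 -1.000e-02  1.000e-02  9.993e+01]
```

```bash
python3 -m jog "-0.138 0.051 -0.018 0 0 100 0;-0.138 0.051 -0.018 0 0 100 0;-0.138 0.051 -0.018 0 0 100 0;-0.138 0.051 -0.018 0 0 100 0;-0.138 0.051 -0.018 0 0 100 0;-0.138 0.051 -0.018 0 0 100 0;-0.138 0.051 -0.018 0 0 100 0;-0.138 0.051 -0.018 0 0 100 0"
python3 -m jog "0 0 0 0 0 43 0;0 0 0 0 0 43 0;0 0 0 0 0 43 0;0 0 0 0 0 43 0;0 0 0 0 0 43 0;0 0 0 0 0 43 0;0 0 0 0 0 43 0"
python3 - <<'E'
from h import *
from station import r,cams
o=r.observe();s=cams.snapshot("wrist");print(o["eef_pos"],o["joint_pos"],s["T_tool_cam"],s["intrinsics"][0])
pickle.dump((o,s),open("w1.pkl","wb"))
cv2.imwrite("pics/w1.png",cv2.convertScaleAbs(s["color"],alpha=1.4))
W=cloud(s,(o["eef_rot"],o["eef_pos"]))
np.set_printoptions(precision=1,suppress=True)
for k,m in masks(s["color"]).items():
    for b,st,c in blobs(m,60):
        P=W[b];P=P[~np.isnan(P[:,0])]
        if len(P):print(k,st[4],c,"med",np.median(P,0),"min",P.min(0),"max",P.max(0))
E
```

```text
time: 1.43
eef_pos: [499.0, 270.2, 259.1]
eef_rot: [[0.634, 0.773, -0.0], [0.773, -0.634, -0.0], [-0.001, -0.0, -1.0]]
contact_force: [-0.1, -0.0, 1.3]
finger_gap: 94.1
time: 2.02
eef_pos: [498.9, 270.4, 259.0]
eef_rot: [[0.991, 0.133, -0.0], [0.133, -0.991, -0.001], [-0.0, 0.001, -1.0]]
contact_force: [-0.0, -0.7, -0.5]
finger_gap: 93.9
[498.93120195 270.37369268 259.03767654] [-1.0870267   0.31492556  0.6698728   1.71377066 -0.20852274  1.18610101
 -1.80006255] [[ 1.60368765e-03 -9.65383102e-01 -2.60831162e-01  7.60889235e+01]
 [ 9.99998646e-01  1.64430139e-03  6.25105502e-05  5.21948921e-01]
 [ 3.68538414e-04 -2.60830909e-01  9.65384432e-01 -1.78569973e+02]
 [ 0.00000000e+00  0.00000000e+00  0.00000000e+00  1.00000000e+00]] [293.35064638   0.         279.40354748]
blue 877 [241.1  10.2] med [691.7 337.9  66.9] min [688.8 319.4  27.6] max [715.2 363.8 104.6]
blue 370 [283.3 149.2] med [554.3 273.3 118.8] min [539.  248.5  -0.3] max [559.6 297.4 145.8]
blue 1558 [215.7 219.6] med [455.8 341.6  93.4] min [434.9 311.8  -2.1] max [502.5 379.7 260.4]
blue 1630 [332.5 228.2] med [465.6 199.8  92.8] min [448.9 159.5  -0.4] max [516.  229.3 261.9]
red 445 [194.4 150.3] med [540.6 364.7 118.9] min [515.  346.5  -0.1] max [545.3 433.4 146.2]
orange 506 [81.1 95.3] med [581.6 527.7  48.4] min [551.4 519.9  40.8] max [608.1 554.3  60.4]
orange 546 [548.7 204.3] med [525.3 -85.5  58.9] min [ 504.6 -121.1   46.7] max [546.2 -79.3  74.9]
yellow 2029 [53.6 91.5] med [580.5 544.8  74.1] min [554.  522.3  -1.7] max [605.4 635.   76.7]
yellow 505 [371.1 148.4] med [567.1 180.9 108.1] min [556.9 107.1  -2.2] max [574.2 199.3 146. ]
yellow 77 [ 86.5 337.8] med [518.8 320.7 375.7] min [514.1 319.7 373.5] max [522.2 322.2 377.6]
yellow 2146 [426.6 384. ] med [523.1 235.7 383. ] min [516.4 205.5 378.7] max [528.2 278.  385.6]
```

View pics/w1.png

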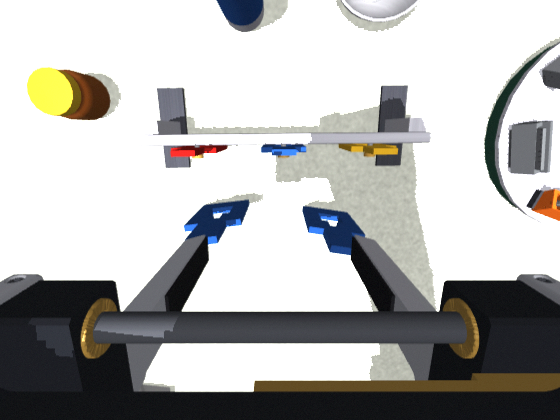

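The wrist view looks along +x (up) over the rack. The blue plate is at (283,149), red at (194,150) and yellow at (371,148). The two large blue plates stand at (216,220) and (333,228). Next I'll fit the tab and the rail.

```bash
python3 - <<'E'
from h import *
np.set_printoptions(precision=1,suppress=True)
o,s=pickle.load(open("w1.pkl","rb"));W=cloud(s,(o["eef_rot"],o["eef_pos"]))
P=W[110:170,140:440].reshape(-1,3)
rail=P[(abs(P[:,2]-102)<3)&(P[:,0]>530)&(P[:,0]<600)]
vx,vy,x0,y0=cv2.fitLine(rail[:,:2].astype(np.float32),cv2.DIST_HUBER,0,.01,.01).ravel()
e=(rail[:,:2]-[x0,y0])@[-vy,vx];l=(rail[:,:2]-[x0,y0])@[vx,vy]
print("rail",vx,vy,np.degrees(np.arctan2(vy,vx)),x0,y0,len(rail),np.percentile(e,[2,50,98]),"ends",[ [x0+vx*a,y0+vy*a] for a in np.percentile(l,[1,99])])
for k in("red","blue","yellow"):
    m=masks(s["color"])[k];m[170:]=0;m[:120]=0;m[:,:160]=0
    Q=W[m];T=Q[(Q[:,2]>138)&(Q[:,2]<152)]
    v,u=np.where(m);print(k,len(T),T.mean(0),T.min(0),T.max(0))
    K=s["intrinsics"];M=s["T_tool_cam"]
    # ray onto z=146: top edge px of tab
    tv=v.min();uu=u[v<=tv+3];print(" px",tv,uu.min(),uu.max())
E
```

```text
rail 0.14388356 -0.98959464 -81.72736 564.8594 272.5047 3241 [-8.4 -0.   5.8] ends [[np.float64(541.9509235209754), np.float64(430.06322388190756)], [np.float64(587.7081735180246), np.float64(115.35645348160168)]]
red 153 [539.1 371.1 144. ] [535.  359.4 138.1] [543.  383.6 146.2]
 px 145 171 226
blue 144 [553.4 273.  144.1] [549.4 261.5 138.5] [557.9 284.6 145.8]
 px 145 261 305
yellow 164 [567.8 174.3 143.6] [563.5 161.7 138. ] [572.3 186.2 146. ]
 px 144 339 396
```

```bash
python3 -c "
from h import *
from station import r
o=r.observe()
for z in(170,110):print(delta(o,[553.4,272.8,z],pose(-81.7)))"
```

```text
[ 0.0543  0.0053  0.089   0.03    0.02   -0.2   ]
[ 0.0543  0.0053  0.149   0.03    0.02   -0.2   ]
```

```bash
python3 -m jog "0.0543 0.0053 0.06 0 0 -0.2 0;0.0543 0.0053 0.06 0 0 -0.2 0;0.0543 0.0053 0.09 0 0 -0.2 0;0.0543 0.0053 0.12 0 0 -0.2 0;0.0543 0.0053 0.149 0 0 -0.2 0;0.0543 0.0053 0.149 0 0 -0.2 0"
python3 - <<'E'
from h import *
from station import r,cams
o=r.observe();s=cams.snapshot("wrist")
W=cloud(s,(o["eef_rot"],o["eef_pos"]));m=masks(s["color"])["blue"]
np.set_printoptions(precision=1,suppress=True)
for b,st,c in blobs(m,60):
    P=W[b];T=P[(P[:,2]>130)&(P[:,2]<152)]
    if len(T):print(st[4],c,T.mean(0),T.min(0),T.max(0))
print(delta(o,[553.4,272.8,110],pose(-81.7)))
cv2.imwrite("pics/w2.png",cv2.convertScaleAbs(s["color"],alpha=1.4))
E
```

```text
time: 2.57
eef_pos: [551.0, 271.5, 105.1]
eef_rot: [[0.989, 0.147, -0.006], [0.147, -0.989, -0.004], [-0.007, 0.003, -1.0]]
contact_force: [0.1, -0.0, -1.4]
finger_gap: 93.7
2354 [276.8 254.8] [554.7 273.  140.5] [548.8 260.9 130. ] [558.2 284.8 145.6]
1012 [208.8 294.9] [536.9 316.4 147.5] [536.4 316.2 140.3] [537.5 316.6 151.5]
1659 [168.9 365. ] [458.  337.1 133.2] [453.4 329.  130. ] [460.7 346.6 137.2]
[ 0.  -0.  -0.   0.2  0.4  0.2]
```

View pics/w2.png

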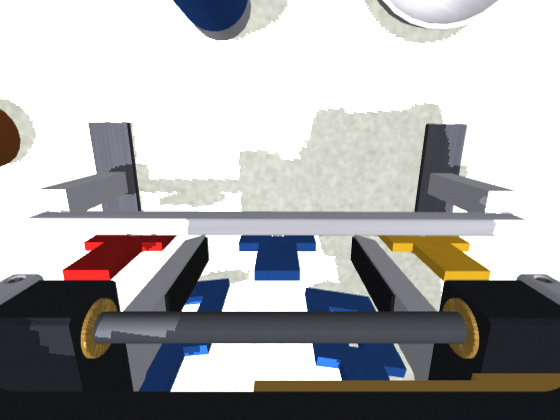

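The wrist view shows the blue tab (277,258) centred between the fingers, with the red and yellow plates clear of them. Close.

```bash
python3 -m jog "0 0 0 0 0 0 1;0 0 0 0 0 0 1;0 0 0 0 0 0 1;0 0 0 0 0 0 1;0 0 0 0 0 0 1;0 0 0 0 0 0 1;0 0 0 0 0 0 1;0 0 0 0 0 0 1" 40
```

```text
time: 3.28
eef_pos: [553.6, 272.7, 110.5]
eef_rot: [[0.99, 0.143, 0.0], [0.143, -0.99, -0.0], [0.0, 0.0, -1.0]]
contact_force: [-0.1, -0.8, -0.3]
finger_gap: 44.1
```

```bash
python3 -m jog "0 0 0 0 0 0 1;0 0 0 0 0 0 1;0 0 0 0 0 0 1;0 0 0 0 0 0 1;0 0 0 0 0 0 1;0 0 0 0 0 0 1"
```

```text
time: 3.78
eef_pos: [553.6, 272.7, 110.4]
eef_rot: [[0.99, 0.143, 0.0], [0.143, -0.99, -0.0], [0.0, 0.0, -1.0]]
contact_force: [-0.1, -0.4, 0.8]
finger_gap: 23.5
```

```bash
python3 -m jog "0 0 -0.006 0 0 0 1;0 0 -0.012 0 0 0 1;0 0 -0.018 0 0 0 1;0 0 -0.023 0 0 0 1;0 0 -0.023 0 0 0 1;0 0 -0.023 0 0 0 1"
python3 - <<'E'
from h import *
from station import r,cams
o=r.observe();s=cams.snapshot("wrist")
W=cloud(s,(o["eef_rot"],o["eef_pos"]));m=masks(s["color"])["blue"]
np.set_printoptions(precision=1,suppress=True)
for b,st,c in blobs(m,60):
    P=W[b];T=P[(P[:,2]>130)&(P[:,2]<180)&(P[:,0]>540)]
    if len(T):print(st[4],c,T.mean(0),T.min(0),T.max(0))
E
```

```text
time: 4.28
eef_pos: [553.8, 272.8, 133.8]
eef_rot: [[0.99, 0.143, 0.001], [0.143, -0.99, 0.0], [0.001, -0.0, -1.0]]
contact_force: [-0.1, -0.1, -1.1]
finger_gap: 23.4
2225 [279.3 252.8] [555.4 272.5 155.6] [548.9 259.8 130. ] [565.8 294.9 169.1]
```

```bash
python3 -m jog "-0.005 0 -0.023 0 0 0 1;-0.005 0 0 0 0 0 1;-0.01 0 0 0 0 0 1;-0.015 0 0 0 0 0 1;-0.02 0 0 0 0 0 1;-0.025 0 0 0 0 0 1;-0.025 0 0 0 0 0 1" 2>&1 | head -0
python3 -m jog "-0.004 0 0 0 0 0 1;-0.008 0 0 0 0 0 1;-0.012 0 0 0 0 0 1;-0.016 0 0 0 0 0 1"
```

```text
time: 5.25
eef_pos: [512.2, 266.6, 133.1]
eef_rot: [[0.99, 0.142, -0.001], [0.142, -0.99, -0.001], [-0.001, 0.0, -1.0]]
contact_force: [0.8, -0.6, -1.9]
finger_gap: 23.5
```

That first line was a typing slip: its first row carried an extra 23 mm of lift. I'll check the plate's seat in the grip, and the rack and its neighbours.

```bash
python3 -m jog "0 0 -0.03 0 0 0 1;0 0 -0.06 0 0 0 1;0 0 -0.09 0 0 0 1;0 0 -0.11 0 0 0 1;0 0 -0.11 0 0 0 1;0 0 -0.11 0 0 0 1"
python3 - <<'E'
from h import *
from station import r,cams
o=r.observe();s=cams.snapshot("wrist");S=cams.snapshot("scene")
W=cloud(s,(o["eef_rot"],o["eef_pos"]));m=masks(s["color"])["blue"]
np.set_printoptions(precision=1,suppress=True)
for b,st,c in blobs(m,60):
    P=W[b];L=(P-o["eef_pos"])@o["eef_rot"];T=L[(abs(L[:,0])<15)&(L[:,2]<70)&(L[:,2]>-60)]
    if len(T):print("in tool",st[4],c,T.mean(0),np.percentile(T,1,axis=0),np.percentile(T,99,axis=0))
    P=P[(P[:,2]>130)]
print("plate in scene")
C=cloud(S)
for b,st,c in blobs(masks(S["color"])["blue"],30):
    print(st[4],c,np.nanmedian(C[b],0),np.nanmin(C[b],0),np.nanmax(C[b],0))
a=cv2.resize(S["color"][100:260,270:470],(500,400),interpolation=cv2.INTER_CUBIC)
b=cv2.resize(s["color"],(267,200))
c=np.zeros((400,767,3),np.uint8);c[:,:500]=cv2.convertScaleAbs(a,alpha=1.5);c[:200,500:]=cv2.convertScaleAbs(b,alpha=1.4);cv2.imwrite("pics/c3.png",c)
E
```

```text
time: 5.75
eef_pos: [512.8, 267.0, 243.7]
eef_rot: [[0.99, 0.143, 0.0], [0.143, -0.99, 0.001], [0.001, -0.001, -1.0]]
contact_force: [-0.7, -1.2, -2.5]
finger_gap: 23.1
in tool 8129 [273.6 227.7] [ 9.4  1.4 -9.1] [  1.  -20.5 -23.6] [14.9 24.  16. ]
plate in scene
559 [129.3  18.8] [-1921.9 -1381.7  -365.8] [-1967.5 -1506.9  -596.9] [-1874.3 -1320.5  -233.1]
4333 [196.1  18.7] [-1921.1  -908.8  -362.6] [-1967.1 -1275.   -702.9] [-1654.3  -218.9  -169.3]
267 [337.4   5.2] [-1240.4   245.6    -1.9] [-1268.7   124.9   -43.2] [393.6 331.2 630.2]
1896 [485.4   5.7] [-1240.6  1140.5     2.6] [-1269.8   633.3   -42.1] [-1217.6  1578.6    43.6]
3368 [43.7 37.6] [ -959.2 -1563.2  -164.8] [-2018.6 -2532.   -616.2] [ -738.4 -1384.    -56.3]
1510 [ 69.2 103.8] [ -825.1 -1470.9  -470.3] [-1038.3 -1621.   -588.2] [ -738.3 -1376.9  -443.6]
3953 [ 16.9 189. ] [  -26.1 -1377.2  -465.2] [ -201.9 -1391.5  -673.2] [  243.1 -1363.5   -98.3]
8064 [506.1 309.2] [866.4 570.3 130. ] [750.4 446.4   7.9] [915.1 727.6 162.3]
```

View pics/c3.png

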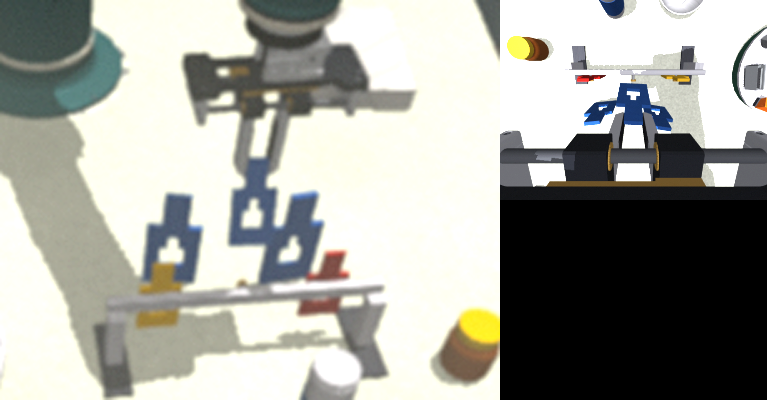

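The plate is off the screw; red and yellow still hang and the brass head is free. I'll check whether the plate has pitched in the grip.

```bash
cat > plate.py <<'E'
from h import *
def plate(o,s,verbose=1):
    """blue plate in tool frame: plane tilt about tool y, roll, bottom edge"""
    W=cloud(s,(o["eef_rot"],o["eef_pos"]));L=(W-o["eef_pos"])@o["eef_rot"]
    m=masks(s["color"])["blue"];best=max(blobs(m,60),key=lambda b:b[1][4])
    P=L[best[0]];P=P[~np.isnan(P[:,0])&(P[:,2]<100)&(P[:,2]>-50)&(abs(P[:,0])<70)]
    A=np.c_[P[:,1:],np.ones(len(P))];w=np.ones(len(P),bool)
    for _ in range(8):
        c=np.linalg.lstsq(A[w],P[w,0],rcond=None)[0];e=P[:,0]-A@c;w=abs(e)<2
    Q=P[w];print("n",len(P),w.sum(),"x=%.3f y+%.3f z+%.2f"%tuple(c),"tilt deg",np.degrees(np.arctan(c[1])),"ylo/hi",np.percentile(Q,[.5,99.5],axis=0))
    for z0 in range(-40,100,8):
        q=Q[(Q[:,2]>=z0)&(Q[:,2]<z0+8)]
        if len(q)>5:print(z0,len(q),q[:,0].mean().round(1),q[:,1].min().round(1),q[:,1].max().round(1))
    return c
E
python3 - <<'E'
from plate import *
from station import r,cams
np.set_printoptions(precision=2,suppress=True)
o=r.observe();s=cams.snapshot("wrist");plate(o,s);pickle.dump((o,s),open("w3.pkl","wb"))
E
```

```text
n 5014 3751 x=-0.061 y+0.279 z+13.05 tilt deg 15.565683434687148 ylo/hi [[  5.05 -23.67 -23.17]
 [ 36.22  24.76  80.59]]
-32 8 6.9 -11.0 -6.5
-24 397 7.2 -11.4 12.2
-16 334 9.7 -11.1 24.2
-8 278 11.9 -10.9 12.3
0 258 14.2 -11.1 12.3
8 389 16.5 -23.9 25.2
16 438 18.7 -24.2 25.3
24 312 20.9 -23.8 24.8
32 264 23.1 -23.9 25.0
40 177 25.5 -23.8 25.1
48 158 27.7 -23.9 25.0
56 234 29.9 -23.8 24.8
64 251 32.2 -23.8 25.0
72 220 34.4 -23.6 24.9
80 33 35.4 -22.0 25.1
```

The slip pitched the plate 15.6° in the grip, with its bottom towards tool +x, and lowered it about 8 mm. It is still held square in y (±24.5). The pocket leans outward at the bottom, so a half turn of the tool makes this pitch useful: I'll then need only about 9.4° of tool tilt. Next is the carousel geometry from the top view.

```bash
python3 - <<'E'
from h import *
np.set_printoptions(precision=1,suppress=True)
S=pickle.load(open("s0.pkl","rb"))
for n,(u0,v0,u1,v1) in dict(top=(275,140,380,245),scene=(165,175,290,290)).items():
    W=cloud(S[n])[v0:v1,u0:u1];C=S[n]["color"][v0:v1,u0:u1];P=W.reshape(-1,3);ok=~np.isnan(P[:,0])
    z=P[:,2];print(n,np.histogram(z[ok],bins=range(0,172,6))[0])
    d=P[ok&(z>30)&(z<46)&(np.hypot(P[:,0]-625,P[:,1]+125)<150)]
    print("disc",cv2.minEnclosingCircle(d[:,:2].astype(np.float32)),np.median(d[:,2]))
    k=P[ok&(z>128)&(z<165)&(np.hypot(P[:,0]-625,P[:,1]+130)<45)];
    if len(k)>4:print("knob",len(k),k.mean(0),k.min(0),k.max(0),cv2.minAreaRect(k[:,:2].astype(np.float32)),cv2.fitLine(k[:,:2].astype(np.float32),cv2.DIST_HUBER,0,.01,.01).ravel())
    g=P[ok&(z>105)&(z<122)&(P[:,1]<-220)]
    if len(g)>4:print("gauge",len(g),g.mean(0),g.min(0),g.max(0))
    m=masks(C)["orange"].ravel()&ok;o=P[m];print("orange",len(o),o.mean(0),cv2.fitLine(o[:,:2].astype(np.float32),cv2.DIST_HUBER,0,.01,.01).ravel(),cv2.minAreaRect(o[:,:2].astype(np.float32)))
E
python3 -m jog "0 0 0 0 0 -60 1;0 0 0 0 0 -60 1;0 0 0 0 0 -60 1;0 0 0 0 0 -60 1;0 0 0 0 0 -60 1;0 0 0 0 0 -60 1;0 0 0 0 0 -60 1;0 0 0 0 0 -60 1" 60
```

```text
top [2761  501  182   30   17  469 1462  658  112  127  154  167  145   83
   31   40   27   24   94   51    9    3    4    8   16   28   11    2]
disc ((623.7056884765625, -139.4358673095703), 135.25062561035156) 39.37939774508868
knob 52 [ 621.2 -138.1  152.6] [ 600.8 -149.6  129.5] [ 645.  -128.9  162.3] ((622.0927124023438, -140.90353393554688), (18.25292205810547, 44.44196319580078), 78.21627044677734) [   1.    -0.2  621.3 -137.8]
gauge 127 [ 496.  -291.8  112.2] [ 448.3 -327.3  105.4] [ 661.  -220.1  120.9]
orange 77 [ 525.6 -114.6   75. ] [   0.1    1.   516.3 -109.8] ((554.1925048828125, -132.3814239501953), (60.14768981933594, 117.03146362304688), 59.180694580078125)
scene [2538  318  208   45   21  250 2562  330  258  282  297  367  284  171
   94  108   78   93  180   56   38   37   36   32   42   57    7    0]
disc ((626.7368774414062, -141.8982391357422), 136.30979919433594) 39.001864638478025
knob 126 [ 631.6 -140.9  146.3] [ 607.2 -153.4  128.1] [ 650.  -131.3  158. ] ((628.2460327148438, -141.7921905517578), (15.671124458312988, 43.9162483215332), 77.41658782958984) [   1.    -0.3  630.4 -139.4]
gauge 158 [ 521.7 -286.2  111. ] [ 457.3 -329.4  105.2] [ 678.3 -220.1  116.3]
orange 67 [ 533.6 -113.5   70.6] [   0.2    1.   528.1 -111.5] ((567.1101684570312, -120.21659851074219), (63.46791076660156, 109.57234191894531), 84.21855163574219)
time: 6.57
eef_pos: [512.5, 266.6, 242.1]
eef_rot: [[0.409, 0.912, -0.002], [0.912, -0.409, -0.001], [-0.002, -0.001, -1.0]]
contact_force: [0.2, -0.2, -1.1]
finger_gap: 22.8
```

```bash
python3 -c "
from h import *
from station import r
o=r.observe()
print(delta(o,[561,-125,255],pose(77)))"
```

```text
[-3.3740e-01  2.0450e-01 -1.2500e-02 -1.4000e-01  3.0000e-02 -1.0116e+02]
```

```bash
python3 -m jog "-0.02 0.012 -0.012 0 0 -7 1;-0.045 0.028 -0.012 0 0 -14 1;-0.07 0.043 -0.012 0 0 -21 1;-0.1 0.062 -0.012 0 0 -28 1;-0.13 0.08 -0.012 0 0 -35 1;-0.16 0.098 -0.012 0 0 -42 1;-0.19 0.116 -0.012 0 0 -49 1;-0.22 0.134 -0.012 0 0 -56 1"
python3 -c "
from h import *
from station import r
o=r.observe()
print(delta(o,[561,-125,220],pose(77)))"
```

```text
time: 7.23
eef_pos: [542.7, 14.1, 254.3]
eef_rot: [[-0.494, 0.869, -0.002], [0.869, 0.494, -0.0], [0.001, -0.002, -1.0]]
contact_force: [-0.0, 0.3, -1.3]
finger_gap: 22.9
[-1.300e-01 -5.280e-02  3.430e-02 -8.000e-02 -7.000e-02 -4.738e+01]
```

```bash
python3 -m jog "-0.025 -0.01 0 0 0 -7 1;-0.05 -0.02 0 0 0 -14 1;-0.075 -0.03 0.01 0 0 -21 1;-0.1 -0.04 0.02 0 0 -28 1;-0.115 -0.048 0.03 0 0 -35 1;-0.125 -0.05 0.034 0 0 -42 1;-0.125 -0.05 0.034 0 0 -45 1;-0.125 -0.05 0.034 0 0 -45 1"
python3 - <<'E'
from plate import *
from station import r,cams
np.set_printoptions(precision=2,suppress=True)
o=r.observe();s=cams.snapshot("wrist");plate(o,s);pickle.dump((o,s),open("w4.pkl","wb"))
print(o["joint_pos"],delta(o,[561,-125,220],pose(77)))
cv2.imwrite("pics/w4.png",cv2.convertScaleAbs(s["color"],alpha=1.4))
W=cloud(s,(o["eef_rot"],o["eef_pos"]))
for b,st,c in blobs(masks(s["color"])["orange"],60):print(st,c,np.nanmedian(W[b],0))
E
```

```text
time: 7.9
eef_pos: [560.1, -118.5, 219.9]
eef_rot: [[-0.963, 0.269, -0.002], [0.269, 0.963, -0.0], [0.002, -0.001, -1.0]]
contact_force: [0.1, 0.8, -1.3]
finger_gap: 22.9
n 4291 3763 x=-0.066 y+0.282 z+12.36 tilt deg 15.761384233053201 ylo/hi [[  4.43 -24.46 -23.19]
 [ 35.75  24.01  80.48]]
-24 405 6.5 -11.7 11.3
-16 327 9.0 -12.0 11.9
-8 290 11.3 -11.8 12.0
0 256 13.5 -11.8 11.5
8 391 15.9 -24.5 24.4
16 421 18.1 -24.7 24.2
24 328 20.3 -24.9 24.3
32 266 22.5 -24.7 24.2
40 177 24.8 -24.6 24.2
48 160 27.0 -24.7 24.2
56 238 29.4 -25.0 24.1
64 243 31.6 -24.4 24.1
72 227 33.8 -24.7 24.0
80 33 34.9 -21.9 23.4
[-0.17  0.33  0.41  1.74 -0.14  1.1   1.58] [-0.   -0.01 -0.   -0.04 -0.14 -2.63]
[246 147  58  33 955] [275.27 157.86] [ 514.67 -110.19   64.23]
[272 271   5  15  74] [274.03 277.91] [ 613.33 -138.51  155.72]
```

View pics/w4.png

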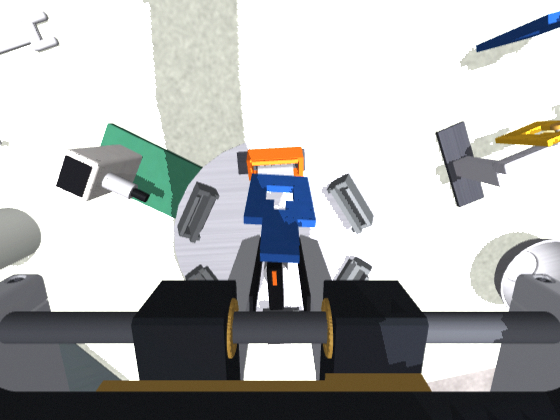

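The wrist view shows the orange pocket (275,158) just ahead of the held blue plate (280,205). The gauge is at (90,172) and the knob is between the fingers at (275,275). I'll measure the pocket in the tool frame.

```bash
python3 - <<'E'
from plate import *
np.set_printoptions(precision=1,suppress=True)
o,s=pickle.load(open("w4.pkl","rb"));R=pose(77);ax=o["eef_pos"]
W=cloud(s,(o["eef_rot"],ax));L=(W-ax)@R
m=masks(s["color"])["orange"];m=(cv2.dilate(m.astype(np.uint8),np.ones((5,5)))>0);m[200:]=0;m[:140]=0;m[:,:235]=0;m[:,315:]=0
m&=~masks(s["color"])["blue"]
P=W[m];P=P[~np.isnan(P[:,0])];P=P[(P[:,2]>44)]
l=(P-ax)@R
for z0 in range(44,90,4):
    q=l[(P[:,2]>=z0)&(P[:,2]<z0+4)]
    if len(q)>8:print(z0,len(q),"x",np.percentile(q[:,0],[2,50,98]),"y",np.percentile(q[:,1],[1,50,99]))
# outer wall top line, world xy
q=P[P[:,2]>64];x=(q-ax)@R
for a in range(-35,40,6):
    t=x[(x[:,1]>=a)&(x[:,1]<a+6)]
    if len(t)>3:print("y",a,len(t),"x",np.percentile(t[:,0],[5,50,95]),"z",np.percentile(ax[2]-t[:,2],[5,50,95]))
# knob & column
k=W[(W[...,2]>146)&(W[...,2]<160)&(np.hypot(W[...,0]-622,W[...,1]+140)<40)]
print("knob",len(k),k.mean(0),k.min(0),k.max(0),cv2.fitLine(k[:,:2].astype(np.float32),cv2.DIST_HUBER,0,.01,.01).ravel())
# disc edge
d=W[(W[...,2]>34)&(W[...,2]<44)];d=d[np.hypot(d[:,0]-624,d[:,1]+140)<150];h=cv2.convexHull(d[:,:2].astype(np.float32))[:,0]
rr=np.hypot(h[:,0]-624,h[:,1]+140);h=h[rr>120];A=np.c_[2*h,np.ones(len(h))];c=np.linalg.lstsq(A,(h**2).sum(1),rcond=None)[0];print("disc fit",c[:2],np.sqrt(c[2]+c[:2]@c[:2]),len(h),np.median(d[:,2]))
# other grey pockets: centroids of points z 60-85 around radius 115
g=W[(W[...,2]>62)&(W[...,2]<85)];rad=np.hypot(g[:,0]-624,g[:,1]+140);g=g[(rad>85)&(rad<150)];an=np.degrees(np.arctan2(g[:,1]+140,g[:,0]-624))%360
for t in(107,167,227,287):
    q=g[abs((an-t+180)%360-180)<22]
    if len(q)>20:
        print(t,len(q),q.mean(0),"ang range",np.percentile((np.degrees(np.arctan2(q[:,1]+140,q[:,0]-624))%360),[1,50,99]))
E
```

```text
44 75 x [27.1 36.8 55.2] y [-40.5  -3.   30.9]
48 190 x [28.1 49.5 55.2] y [-40.4  -8.2  30.8]
52 117 x [27.  52.3 54. ] y [-34.4  -1.8  25.7]
56 133 x [25.  50.4 52.1] y [-34.8  -0.7  26.4]
60 169 x [22.8 48.1 49.9] y [-34.8  -0.8  26.9]
64 233 x [27.6 37.3 48.1] y [-34.6  -3.1  26.9]
68 200 x [32.6 44.4 46.4] y [-34.8  -6.2  26.7]
72 49 x [27.7 43.7 44.7] y [-34.7   1.3  25. ]
76 143 x [39.3 41.6 43.6] y [-28.   -4.2  19.6]
80 48 x [39.7 41.6 43.5] y [-27.    1.1  20.6]
y -35 88 x [28.6 38.9 47.3] z [64.4 68.1 71.6]
y -29 51 x [38.2 43.4 47.2] z [ 65.   71.6 113. ]
y -23 75 x [34.2 41.8 47. ] z [ 64.8  72.4 137.7]
y -17 55 x [35.6 43.3 47. ] z [64.4 70.7 79.8]
y -11 62 x [35.5 43.3 47.4] z [64.8 71.2 80.2]
y -5 55 x [36.  43.1 47.3] z [64.5 71.  80. ]
y 1 66 x [35.9 43.2 47.8] z [64.5 71.1 80.7]
y 7 53 x [35.6 43.5 46.9] z [64.5 70.8 80.4]
y 13 81 x [28.5 41.3 47.6] z [ 65.   74.2 137.7]
y 19 70 x [29.7 42.1 47.3] z [ 64.5  69.2 136.1]
y 25 38 x [27.7 38.6 47.2] z [64.4 68.2 71.3]
knob 678 [ 623.1 -140.4  153.9] [ 602.7 -152.1  146. ] [ 647.1 -130.1  157. ] [   1.    -0.2  623.  -140.4]
disc fit [ 625.5 -141. ] 134.30016637289572 55 39.24774863196663
107 928 [591.9 -42.1  71.1] ang range [ 89.5 108.3 125.3]
167 1034 [ 521.7 -112.9   70.8] ang range [148.3 164.7 182.7]
227 875 [ 553.7 -216.4   71.3] ang range [210.6 227.  245.8]
287 120 [ 629.2 -245.2   68.5] ang range [270.2 272.7 276.6]
```

The pocket's outer extent along the rim is -34.7 to 26.8, so it is centred at -4.0 and 61.5 wide with walls. The measured lean is about 25°, as it should be. The plate sits about 3.7° yawed in the grip, so I'll compute the tool pose from the fitted plate frame.

```bash
cat > tgt.py <<'E'
from plate import *
def ptool(c,zb,yc):
    n=np.array([1,-c[0],-c[1]]);n/=np.linalg.norm(n);d=np.array([c[1],0,1]);d/=np.linalg.norm(d);w=np.cross(d,n)
    b=np.array([c[2]+c[0]*yc+c[1]*zb,yc,zb])-3*n
    return np.c_[n,d,w],b
def goal(c,zb,yc,pk,s,phi=167.,lean=25.):
    """TCP pose for the plate's bottom s mm up the lean from floor point pk"""
    B,b=ptool(c,zb,yc);a=np.radians(phi);l=np.radians(lean);er=np.array([np.cos(a),np.sin(a),0]);k=np.array([0,0,1.])
    u=-er*np.sin(l)+k*np.cos(l);N=er*np.cos(l)+k*np.sin(l)
    R=np.c_[N,-u,np.cross(-u,N)]@B.T
    return pk+s*u-R@b,R
PK=np.array([560.1,-118.5,219.9])+pose(77)@[47.4,-4.0,0];PK[2]=49
C=(-.066,.282,12.4);ZB=81.3;YC=-.3
E
python3 - <<'E'
from tgt import *
from station import r
o=r.observe();print(PK)
for s in(70,40):
    p,R=goal(C,ZB,YC,PK,s);print(s,p.round(1),R.round(3).tolist(),delta(o,p,R))
E
```

```text
[ 513.01505471 -111.73480028   49.        ]
70 [ 586.1 -127.5  188.3] [[-0.974, 0.169, -0.153], [0.162, 0.985, 0.053], [0.16, 0.027, -0.987]] [-2.75e-02 -2.20e-03  3.19e-02 -1.06e+00  9.17e+00 -6.22e+00]
40 [ 573.8 -124.7  161.1] [[-0.974, 0.169, -0.153], [0.162, 0.985, 0.053], [0.16, 0.027, -0.987]] [-1.49e-02 -2.90e-03  5.91e-02 -1.06e+00  9.17e+00 -6.22e+00]
```

```bash
python3 -m jog "-0.009 0 0.008 0 3 -2 1;-0.018 -0.001 0.016 -0.5 6 -4 1;-0.027 -0.002 0.024 -1 9 -6 1;-0.0275 -0.002 0.032 -1 9.2 -6.2 1;-0.0275 -0.002 0.032 -1 9.2 -6.2 1;-0.0275 -0.002 0.032 -1 9.2 -6.2 1"
python3 - <<'E'
from tgt import *
from station import r,cams
np.set_printoptions(precision=2,suppress=True)
o=r.observe();s=cams.snapshot("wrist");pickle.dump((o,s),open("w5.pkl","wb"))
c=plate(o,s)
W=cloud(s,(o["eef_rot"],o["eef_pos"]));R=pose(77);l=(W-PK)@R
m=masks(s["color"])["orange"];m=(cv2.dilate(m.astype(np.uint8),np.ones((3,3)))>0);m&=~masks(s["color"])["blue"]
m&=(np.linalg.norm((W-PK)[...,:2],axis=2)<60)
for z0 in range(48,88,4):
    q=l[m&(W[...,2]>=z0)&(W[...,2]<z0+4)]
    if len(q)>8:print(z0,len(q),"x",np.percentile(q[:,0],[2,50,98]),"y",np.percentile(q[:,1],[1,50,99]))
for a in(-30,-20,-10,0,10,20):
    q=l[m&(W[...,2]>56)&(W[...,2]<66)&(l[...,1]>a)&(l[...,1]<a+10)];print(a,len(q),np.percentile(q[:,0]+.466*(56-49-q[:,2]*-1-0)*0,[50,95]) if len(q) else '')
# plate bottom corners in pocket frame
B,b=ptool(c,ZB,YC);wb=o["eef_rot"]@b+o["eef_pos"];print("bottom mid in pocket frame",(wb-PK)@R,"dirs",(R.T@o["eef_rot"]@B).round(3).tolist())
cv2.imwrite("pics/w5.png",cv2.convertScaleAbs(s["color"],alpha=1.4))
for sx in(70,35):print(delta(o,*goal(c,ZB,YC,PK,sx)))
E
```

```text
time: 8.45
eef_pos: [586.3, -126.7, 188.8]
eef_rot: [[-0.974, 0.169, -0.153], [0.163, 0.985, 0.051], [0.159, 0.025, -0.987]]
contact_force: [-0.2, 0.2, -0.4]
finger_gap: 22.8
n 4286 3769 x=-0.066 y+0.281 z+12.29 tilt deg 15.683663746799166 ylo/hi [[  4.4  -24.57 -23.17]
 [ 35.58  23.9   80.84]]
-24 409 6.5 -11.8 11.2
-16 324 9.0 -12.1 11.9
-8 286 11.2 -12.1 11.5
0 261 13.5 -11.9 11.4
8 388 15.8 -24.6 24.3
16 426 18.0 -24.9 24.4
24 327 20.2 -24.9 24.4
32 264 22.3 -24.9 24.2
40 179 24.7 -24.8 24.1
48 161 27.0 -24.8 24.2
56 232 29.1 -24.9 24.1
64 247 31.4 -24.6 24.0
72 225 33.6 -25.0 24.0
80 37 34.7 -23.8 22.4
48 137 x [-18.9    3.29   7.92] y [-33.73   1.04  34.93]
52 103 x [-20.4    4.81   6.21] y [-30.39  -1.15  28.26]
56 152 x [-24.59   2.07   4.26] y [-29.98   0.29  31.2 ]
60 168 x [-26.01 -14.85   2.58] y [-30.53   3.72  31.21]
64 179 x [-20.92  -1.54   0.68] y [-30.81  -2.13  31.42]
68 178 x [-11.83  -3.35  -1.22] y [-30.74   1.56  31.43]
72 16 x [-19.34  -3.86  -2.84] y [-29.03  -9.47  21.09]
76 117 x [-24.71  -6.76  -4.03] y [-24.07  -2.08  23.15]
80 43 x [-10.82  -5.36  -4.14] y [-23.91  -5.13  24.57]
-30 96 [-19.25   2.95]
-20 49 [0.57 3.56]
-10 41 [1.49 3.92]
0 45 [1.11 3.86]
10 42 [1.09 4.05]
20 96 [-17.44   3.81]
bottom mid in pocket frame [-29.83   0.79 -63.88] dirs [[0.907, 0.421, 0.0], [0.0, -0.001, 1.0], [-0.421, 0.907, 0.001]]
[ 0.   -0.    0.   -0.08  0.11  0.  ]
[ 0.01 -0.    0.03 -0.08  0.11  0.  ]
```

View pics/w5.png

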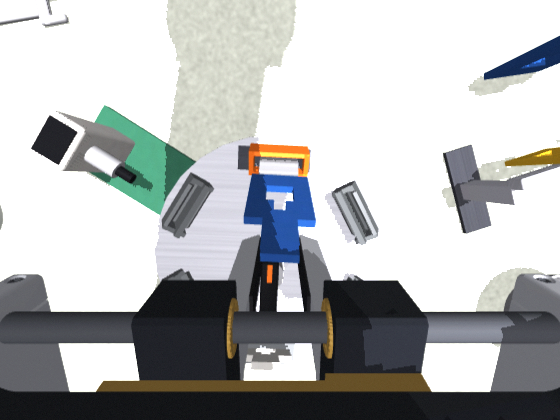

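The wrist view shows the pocket opening (278,160) aligned with the plate bottom (280,180). Pocket centre is y=+0.35 and the plate 0.8, with yaw matched. One check of the opening's radial profile before entering.

```bash
python3 - <<'E'
from tgt import *
np.set_printoptions(precision=1,suppress=True)
o,s=pickle.load(open("w5.pkl","rb"))
W=cloud(s,(o["eef_rot"],o["eef_pos"]));l=(W-PK)@pose(77)
bl=cv2.dilate(masks(s["color"])["blue"].astype(np.uint8),np.ones((3,3)))>0
K=s["intrinsics"]
for col in(268,279,290):
    print(col,[(v,round(float(l[v,col,0]),1),round(float(W[v,col,2]),1),"o" if masks(s["color"])["orange"][v,col] else "b" if bl[v,col] else str(s["color"][v,col].max())) for v in range(144,180)])
E
```

```text
268 [(144, 6.5, 51.7, '218'), (145, 5.2, 53.6, 'o'), (146, 3.8, 56.4, 'o'), (147, 2.5, 59.3, 'o'), (148, 1.3, 61.1, 'o'), (149, -0.2, 65.5, 'o'), (150, -1.5, 68.6, 'o'), (151, -2.8, 71.5, 'o'), (152, -4.4, 79.3, 'o'), (153, -5.5, 80.0, '247'), (154, -6.4, 79.7, '247'), (155, -7.3, 78.7, '247'), (156, -7.8, 70.6, 'o'), (157, -7.9, 57.3, '104'), (158, -9.2, 60.7, '83'), (159, -10.4, 63.2, '84'), (160, -11.6, 66.6, '121'), (161, -12.7, 68.0, '146'), (162, -13.9, 70.7, '171'), (163, -14.9, 70.3, '183'), (164, -15.9, 70.8, '185'), (165, -17.0, 71.8, '186'), (166, -18.1, 73.5, '183'), (167, -19.1, 73.2, '181'), (168, -20.1, 74.6, '181'), (169, -21.2, 75.6, '179'), (170, -22.2, 77.6, '180'), (171, -23.2, 78.6, '187'), (172, -24.3, 80.6, '187'), (173, -25.3, 79.8, '172'), (174, -26.6, 112.9, 'b'), (175, -27.5, 114.6, 'b'), (176, -28.4, 116.9, 'b'), (177, -29.2, 120.3, 'b'), (178, -30.1, 120.1, 'b'), (179, -31.0, 123.0, 'b')]
279 [(144, 7.4, 49.7, '232'), (145, 6.1, 52.4, 'o'), (146, 4.8, 54.3, 'o'), (147, 3.4, 57.7, 'o'), (148, 2.0, 60.7, 'o'), (149, 0.7, 63.4, 'o'), (150, -0.6, 66.2, 'o'), 
[... 992 characters left out ...]
 79.3, 'o'), (154, -5.0, 79.0, '247'), (155, -6.1, 80.5, '247'), (156, -7.0, 79.3, '247'), (157, -7.7, 74.7, 'o'), (158, -7.6, 58.1, '107'), (159, -8.8, 60.8, '83'), (160, -10.0, 63.6, '116'), (161, -11.2, 66.4, '138'), (162, -12.4, 68.4, '138'), (163, -13.5, 69.5, '169'), (164, -14.6, 71.1, '184'), (165, -15.6, 71.6, '190'), (166, -16.7, 72.4, '187'), (167, -17.7, 73.9, '182'), (168, -18.8, 74.6, '180'), (169, -19.8, 75.5, '182'), (170, -20.8, 75.6, '179'), (171, -21.9, 77.5, '181'), (172, -22.9, 79.5, '188'), (173, -23.9, 78.4, '187'), (174, -24.9, 80.1, '173'), (175, -26.3, 111.4, 'b'), (176, -27.2, 113.4, 'b'), (177, -28.1, 115.2, 'b'), (178, -29.0, 118.4, 'b'), (179, -29.8, 120.3, 'b')]
```

Measured jaw face and lip agree with the 25° lean and a lip foot at z≈70. I'll trim 0.9 mm towards the axis, then enter.

```bash
cat >> tgt.py <<'E'
PK=PK+pose(77)@[-.9,.35,0];C=(-.066,.281,12.3);YC=-.35
E
python3 - <<'E'
from tgt import *
from station import r
o=r.observe()
for s in(70,50,36,24,12,0,-2):print(s,delta(o,*goal(C,ZB,YC,PK,s)))
E
```

```text
70 [-0.0008 -0.0006  0.0012 -0.07    0.16    0.01  ]
50 [ 0.0046 -0.0006  0.0204 -0.07    0.16    0.01  ]
36 [ 0.0084 -0.0006  0.0339 -0.07    0.16    0.01  ]
24 [ 0.0117 -0.0005  0.0454 -0.07    0.16    0.01  ]
12 [ 0.015  -0.0005  0.057  -0.07    0.16    0.01  ]
0 [ 0.0183 -0.0005  0.0685 -0.07    0.16    0.01  ]
-2 [ 0.0188 -0.0005  0.0704 -0.07    0.16    0.01  ]
```

```bash
python3 -m jog "0.001 -0.0006 0.01 0 0.2 0 1;0.0046 -0.0006 0.0204 0 0.2 0 1;0.0084 -0.0006 0.0339 0 0.2 0 1;0.0095 -0.0006 0.038 0 0.2 0 1;0.0106 -0.0006 0.042 0 0.2 0 1;0.0117 -0.0005 0.0454 0 0.2 0 1;0.0117 -0.0005 0.0454 0 0.2 0 1;0.0117 -0.0005 0.0454 0 0.2 0 1"
python3 - <<'E'
from tgt import *
from station import r
o=r.observe()
print(o["contact_force"].round(1),o["wrist_torque"].round(2))
for s in(24,18,12,6,0,-2):print(s,delta(o,*goal(C,ZB,YC,PK,s)))
E
```

```text
time: 9.17
eef_pos: [568.4, -123.3, 146.5]
eef_rot: [[-0.974, 0.167, -0.156], [0.161, 0.986, 0.052], [0.162, 0.026, -0.986]]
contact_force: [-1.0, 0.1, -2.5]
finger_gap: 23.2
[-1.   0.1 -2.5] [ 0.08 -0.05  0.05]
24 [ 0.0004  0.0003  0.     -0.06   -0.07    0.09  ]
18 [ 0.002   0.0003  0.0058 -0.06   -0.07    0.09  ]
12 [ 0.0036  0.0003  0.0116 -0.06   -0.07    0.09  ]
6 [ 0.0053  0.0003  0.0174 -0.06   -0.07    0.09  ]
0 [ 0.0069  0.0003  0.0231 -0.06   -0.07    0.09  ]
-2 [ 0.0074  0.0003  0.0251 -0.06   -0.07    0.09  ]
```

```bash
python3 -m jog "0.001 0 0.003 0 0 0 1;0.002 0 0.006 0 0 0 1;0.0028 0 0.009 0 0 0 1;0.0036 0 0.0116 0 0 0 1;0.0036 0 0.0116 0 0 0 1"
python3 - <<'E'
from tgt import *
from station import r,cams
o=r.observe();R=pose(77)
print("F radial,tang,down",(R.T@o["contact_force"]).round(1),o["wrist_torque"].round(2))
for s in(12,6,0,-2):print(s,delta(o,*goal(C,ZB,YC,PK,s)))
E
```

```text
time: 9.58
eef_pos: [562.8, -122.2, 135.1]
eef_rot: [[-0.974, 0.167, -0.156], [0.161, 0.986, 0.052], [0.162, 0.026, -0.986]]
contact_force: [-0.0, 0.3, -4.6]
finger_gap: 23.2
F radial,tang,down [0.1 0.2 4.6] [-0.21 -0.35  0.13]
12 [-0.0001  0.0004 -0.0007 -0.07   -0.1     0.08  ]
6 [ 0.0015  0.0004  0.0051 -0.07   -0.1     0.08  ]
0 [ 0.0031  0.0004  0.0109 -0.07   -0.1     0.08  ]
-2 [ 0.0036  0.0004  0.0128 -0.07   -0.1     0.08  ]
```

```bash
python3 -m jog "0 0 0 0 0 0 1;0.0008 0 0.0028 0 0 0 1;0.0015 0 0.0055 0 0 0 1;0.0015 0 0.0055 0 0 0 1"
python3 - <<'E'
from tgt import *
from station import r,cams
np.set_printoptions(precision=2,suppress=True)
o=r.observe();R=pose(77)
print("F radial,tang,down",(R.T@o["contact_force"]).round(1),o["wrist_torque"].round(2))
for s in(6,0,-2):print(s,delta(o,*goal(C,ZB,YC,PK,s)))
o=r.observe();s=cams.snapshot("wrist");c=plate(o,s)
o=r.observe();print((R.T@o["contact_force"]).round(1))
cv2.imwrite("pics/w6.png",cv2.convertScaleAbs(s["color"][100:300,150:430],alpha=1.4))
E
```

```text
time: 9.92
eef_pos: [560.6, -121.6, 130.0]
eef_rot: [[-0.974, 0.167, -0.156], [0.161, 0.986, 0.052], [0.162, 0.026, -0.986]]
contact_force: [-0.7, 0.2, -3.3]
finger_gap: 22.7
F radial,tang,down [0.7 0.1 3.3] [-0.21 -0.41  0.1 ]
6 [ 0.    0.   -0.   -0.06 -0.08  0.08]
0 [ 0.    0.    0.01 -0.06 -0.08  0.08]
-2 [ 0.    0.    0.01 -0.06 -0.08  0.08]
n 3737 3214 x=-0.058 y+0.276 z+12.21 tilt deg 15.435473368615668 ylo/hi [[  4.34 -24.66 -23.25]
 [ 30.01  23.76  62.87]]
-24 403 6.5 -12.3 11.3
-16 332 8.9 -12.1 11.8
-8 286 11.2 -12.0 11.3
0 256 13.4 -11.9 11.5
8 388 15.7 -24.6 24.4
16 427 17.8 -24.9 24.2
24 319 20.0 -24.9 24.0
32 270 22.2 -24.9 24.0
40 171 24.4 -24.9 23.9
48 167 26.6 -25.1 23.7
56 193 28.7 -25.1 24.2
[-0.5 -0.8  3.2]
```

View pics/w6.png

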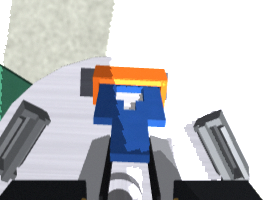

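The crop shows the plate going in behind the orange outer wall, square and not slipping in the grip. I'll keep pressing.

```bash
python3 -m jog "0.0008 0 0.0028 0 0 0 1;0.0015 0 0.0056 0 0 0 1;0.0018 0 0.007 0 0 0 1;0.002 0 0.008 0 0 0 1"
python3 - <<'E'
from tgt import *
from station import r
o=r.observe();R=pose(77)
print("F radial,tang,down",(R.T@o["contact_force"]).round(1),o["wrist_torque"].round(2))
for s in(0,-2,-4):print(s,delta(o,*goal(C,ZB,YC,PK,s)))
E
python3 -m jog "0 0 0 0 0 0 1;0 0 0 0 0 0 1"
```

```text
time: 10.3
eef_pos: [560.3, -121.6, 124.9]
eef_rot: [[-0.975, 0.167, -0.149], [0.161, 0.986, 0.051], [0.156, 0.026, -0.987]]
contact_force: [11.9, -2.4, 28.7]
finger_gap: 22.8
F radial,tang,down [-12.2   0.4 -28.7] [-0.17 -1.37  0.05]
0 [ 0.0023  0.0005  0.0005 -0.07    0.3     0.09  ]
-2 [ 0.0028  0.0005  0.0024 -0.07    0.3     0.09  ]
-4 [ 0.0034  0.0005  0.0043 -0.07    0.3     0.09  ]
time: 10.47
eef_pos: [560.3, -121.5, 125.1]
eef_rot: [[-0.975, 0.167, -0.149], [0.161, 0.986, 0.051], [0.156, 0.026, -0.987]]
contact_force: [9.0, -1.3, 23.8]
finger_gap: 22.9
```

```bash
python3 - <<'E'
from tgt import *
from station import r,cams
np.set_printoptions(precision=2,suppress=True)
o=r.observe();s=cams.snapshot("wrist");c=plate(o,s);R=pose(77)
B,b=ptool(c,ZB,YC);wb=o["eef_rot"]@b+o["eef_pos"];print("bottom mid in pocket frame",(wb-PK)@R,"dirs",(R.T@o["eef_rot"]@B).round(3).tolist())
W=cloud(s,(o["eef_rot"],o["eef_pos"]));l=(W-PK)@R
col=279;print([(v,round(float(l[v,col,0]),1),round(float(W[v,col,2]),1)) for v in range(140,215,2)])
S=cams.snapshot("scene");T=cams.snapshot("top")
a=cv2.resize(S["color"][150:270,170:310],(560,480),interpolation=cv2.INTER_CUBIC)
cv2.imwrite("pics/c7.png",cv2.convertScaleAbs(a,alpha=1.5))
E
```

```text
n 3702 3181 x=-0.059 y+0.302 z+12.59 tilt deg 16.794988555680174 ylo/hi [[  4.22 -24.59 -23.32]
 [ 30.67  23.8   58.55]]
-24 425 6.4 -11.8 11.3
-16 331 9.1 -12.1 11.7
-8 301 11.4 -12.0 11.9
0 256 13.9 -11.9 11.4
8 405 16.4 -24.7 24.3
16 448 18.7 -24.8 24.1
24 331 21.1 -25.0 24.0
32 263 23.4 -24.9 23.9
40 191 25.9 -24.9 24.0
48 166 28.4 -24.9 23.9
56 59 29.6 -25.0 23.9
bottom mid in pocket frame [-0.73 -0.58 -0.24] dirs [[0.9, 0.435, 0.008], [-0.008, -0.002, 1.0], [-0.435, 0.9, -0.001]]
[(140, 36.9, -0.6), (142, 34.7, 0.5), (144, 32.9, -1.1), (146, 30.7, 0.3), (148, 28.6, -0.1), (150, 26.6, -0.8), (152, 24.6, -1.2), (154, 22.4, -0.4), (156, 17.6, 39.3), (158, 15.8, 40.3), (160, 13.9, 40.4), (162, 12.2, 39.2), (164, 10.3, 39.6), (166, 8.2, 48.5), (168, 6.3, 52.7), (170, 4.5, 56.3), (172, 2.7, 62.3), (174, 1.0, 64.4), (176, -0.7, 67.2), (178, -2.4, 71.2), (180, -3.9, 79.7), (182, -5.5, 79.5), (184, -7.0, 80.6), (186, -9.0, 68.3), (188, -10.7, 66.9), (190, -12.4, 67.0), (192, -13.8, 71.5), (194, -15.5, 70.7), (196, -17.1, 70.8), (198, -18.6, 73.1), (200, -20.2, 73.8), (202, -21.6, 76.7), (204, -23.2, 77.6), (206, -24.6, 79.3), (208, -23.6, 103.5), (210, -24.7, 106.7), (212, -26.0, 107.5), (214, -27.1, 110.6)]
```

View pics/c7.png

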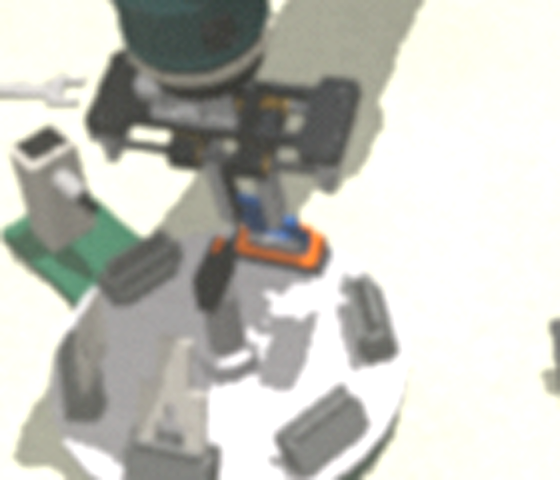

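The plate's bottom works out at z=49.2 and the lean at 25.8°, with the jaw lip behind it, so it looks seated. The force also rose sharply to about 30 N. I'll press slightly harder to confirm it's on the floor and not stuck.

```bash
python3 -m jog "0.0004 0 0.0015 0 0 0 1;0.0008 0 0.003 0 0 0 1;0.0008 0 0.003 0 0 0 1"
python3 - <<'E'
from tgt import *
from station import r,cams
np.set_printoptions(precision=2,suppress=True)
o=r.observe();s=cams.snapshot("wrist");c=plate(o,s);R=pose(77)
B,b=ptool(c,ZB,YC);wb=o["eef_rot"]@b+o["eef_pos"];print("bottom mid in pocket frame",(wb-PK)@R)
print("F radial,tang,down",(R.T@o["contact_force"]).round(1))
W=cloud(s,(o["eef_rot"],o["eef_pos"]));m=masks(s["color"])["blue"]&(np.linalg.norm((W-PK)[...,:2],axis=2)<80)
print("plate top z",np.percentile(W[m][:,2],[98,99.5]))
E
```

```text
time: 10.87
eef_pos: [561.6, -121.8, 124.1]
eef_rot: [[-0.976, 0.167, -0.143], [0.161, 0.986, 0.05], [0.15, 0.026, -0.988]]
contact_force: [15.7, -3.0, 41.5]
finger_gap: 22.9
n 3812 3308 x=-0.060 y+0.324 z+12.92 tilt deg 17.933151040044176 ylo/hi [[  3.83 -24.6  -23.51]
 [ 32.21  23.84  60.33]]
-24 440 6.2 -12.4 11.2
-16 349 9.1 -12.1 11.8
-8 312 11.7 -12.0 11.3
0 274 14.3 -11.9 11.4
8 418 17.0 -24.7 24.4
16 466 19.4 -24.9 24.1
24 348 22.0 -25.0 24.1
32 269 24.5 -24.7 24.1
40 192 27.2 -24.8 24.1
48 169 29.8 -25.0 24.4
56 71 31.2 -24.2 23.9
bottom mid in pocket frame [-0.35 -0.66  0.68]
F radial,tang,down [-16.    0.6 -41.5]
plate top z [147.4  148.07]
```

The tool did not advance under 45 N apart from a slight pitch. The plate top is at 148.1 against 148.7 expected when seated, so the plate is home. I'll back off the load, then release.

```bash
python3 -m jog "-0.0007 0 -0.0025 0 0 0 1;-0.0013 0 -0.0048 0 0 0 1;-0.0013 0 -0.0048 0 0 0 1"
python3 -m jog "0 0 0 0 0 0 0.6;0 0 0 0 0 0 0.6;0 0 0 0 0 0 0.6;0 0 0 0 0 0 0.6;0 0 0 0 0 0 0.6;0 0 0 0 0 0 0.6"
python3 -c "
from h import *
from station import r
o=r.observe();print(o['contact_force'].round(1),delta(o,[590,-131,235],pose(77)),delta(o,[624,-140.8,240],pose(-103)))"
```

```text
time: 11.17
eef_pos: [559.5, -121.3, 125.6]
eef_rot: [[-0.974, 0.167, -0.153], [0.161, 0.986, 0.052], [0.159, 0.026, -0.987]]
contact_force: [6.2, -2.1, 12.8]
finger_gap: 23.0
time: 11.67
eef_pos: [558.2, -121.1, 124.3]
eef_rot: [[-0.974, 0.167, -0.156], [0.161, 0.986, 0.052], [0.162, 0.026, -0.986]]
contact_force: [-0.5, 0.3, -0.2]
finger_gap: 38.1
[-0.5  0.3 -0.2] [-1.460e-02 -1.600e-03 -1.147e-01  1.200e+00 -9.390e+00  3.500e+00] [-4.840e-02 -5.500e-03 -1.254e-01  1.446e+01  1.850e+00 -1.759e+02]
```

```bash
python3 -m jog "0 0 -0.02 0 0 0 0.4;0 0 -0.05 0 0 0 0.4;0.012 0 -0.09 0 -4 3.5 0.4;0.02 0 -0.115 0 -9 3.5 0.4;0.02 0 -0.115 0 -9 3.5 0.4;0.02 0 -0.115 0 -9 3.5 0.4"
python3 - <<'E'
from tgt import *
from station import r,cams
np.set_printoptions(precision=2,suppress=True)
o=r.observe();s=cams.snapshot("wrist");R=pose(77);pickle.dump((o,s),open("w8.pkl","wb"))
W=cloud(s,(o["eef_rot"],o["eef_pos"]));l=(W-PK)@R
m=masks(s["color"])["blue"]&(np.linalg.norm((W-PK)[...,:2],axis=2)<90)
P=l[m];A=np.c_[P[:,1],P[:,2],np.ones(len(P))];w=np.ones(len(P),bool)
for _ in range(6):
    c=np.linalg.lstsq(A[w],P[w,0],rcond=None)[0];w=abs(P[:,0]-A@c)<2
print("lean",np.degrees(np.arctan(c[1])),c,"n",w.sum(),"topz",np.percentile(W[m][w][:,2],[95,99,99.8]),"y",np.percentile(P[w],[.5,99.5],axis=0)[:,1])
k=W[(W[...,2]>146)&(W[...,2]<160)&(np.hypot(W[...,0]-624,W[...,1]+140)<32)&~m];k=k[~np.isnan(k[:,0])]
print("knob",len(k),k.min(0),k.max(0),cv2.minAreaRect(k[:,:2].astype(np.float32)),cv2.fitLine(k[:,:2].astype(np.float32),cv2.DIST_HUBER,0,.01,.01).ravel())
cv2.imwrite("pics/w8.png",cv2.convertScaleAbs(s["color"],alpha=1.4))
print(delta(o,[624.3,-140.8,235],pose(-103)))
E
```

```text
time: 12.17
eef_pos: [556.8, -123.8, 243.2]
eef_rot: [[-0.974, 0.226, 0.002], [0.226, 0.974, 0.022], [0.003, 0.022, -1.0]]
contact_force: [-1.1, -0.5, -0.6]
finger_gap: 56.3
lean 25.21182672117805 [0.01 0.47 2.95] n 1353 topz [147.38 149.08 149.67] y [-24.83  23.58]
knob 575 [ 603.05 -151.96  146.23] [ 647.22 -130.45  157.09] ((624.8885498046875, -140.9210205078125), (13.901248931884766, 43.777809143066406), 78.1455307006836) [   0.98   -0.22  623.09 -140.66]
[ -0.07  -0.     0.01  -0.3   -1.99 179.91]
```

View pics/w8.png

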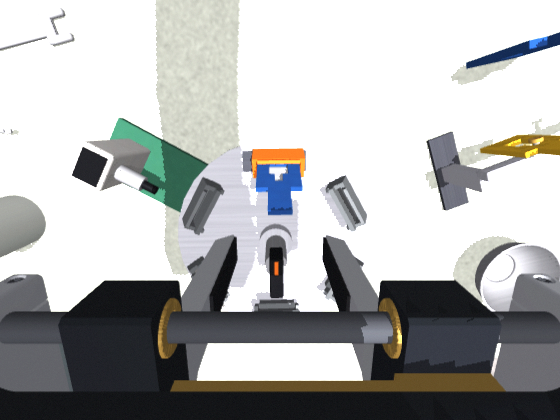

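The plate is seated in the orange pocket (279,185), leaning 25.2° with its top at 149.5, and it stayed there on release. The knob's centre is (624.9,-140.9). Next I'll half-turn the tool to give joint 7 room, over the knob.

```bash
python3 -m jog "-0.02 0 0 0 -0.3 7 0.4;-0.04 0 0 0 -0.6 14 0.4;-0.06 0 0 0 -1 21 0.4;-0.07 0 0 0 -1 28 0.4;-0.07 0 0 0 -1 35 0.4;-0.07 0 0 0 -1 42 0.4;-0.07 0 0 0 -1 49 0.4;-0.07 0 0 0 -1 56 0.4"
python3 -m jog "0 0 0 0 0 7 0.4;0 0 0 0 0 14 0.4;0 0 0 0 0 21 0.4;0 0 0 0 0 28 0.4;0 0 0 0 0 35 0.4;0 0 0 0 0 42 0.4;0 0 0 0 0 49 0.4;0 0 0 0 0 56 0.4"
python3 -c "
from h import *
from station import r
o=r.observe();print(o['joint_pos'],delta(o,[624.9,-140.9,200],pose(-102.4)))"
```

```text
time: 12.88
eef_pos: [624.8, -139.6, 238.6]
eef_rot: [[-0.351, 0.936, 0.007], [0.936, 0.351, 0.011], [0.008, 0.01, -1.0]]
contact_force: [-0.7, 0.3, -0.0]
finger_gap: 56.4
time: 13.55
eef_pos: [624.8, -139.5, 238.8]
eef_rot: [[0.58, 0.815, 0.007], [0.815, -0.58, 0.01], [0.012, -0.0, -1.0]]
contact_force: [1.0, -0.6, 0.2]
finger_gap: 56.5
[-0.38562031  0.52321312  0.81212914  1.55992602 -0.40805191  1.22862681
 -0.1206228 ] [-1.500e-03  9.000e-04  3.880e-02 -4.300e-01 -6.200e-01  6.698e+01]
```

```bash
python3 -m jog "-0.0015 0.0009 0 0 -0.6 7 0.4;-0.0015 0.0009 0 0 -0.6 14 0.4;-0.0015 0.0009 0 0 -0.6 21 0.4;-0.0015 0.0009 0 0 -0.6 28 0.4;-0.0015 0.0009 0 0 -0.6 35 0.4;-0.0015 0.0009 0 0 -0.6 42 0.4;-0.0015 0.0009 0 0 -0.6 49 0.4;-0.0015 0.0009 0 0 -0.6 56 0.4"
python3 -m jog "0 0 0 0 0 7 0.4;0 0 0 0 0 11 0.4;0 0 0 0 0 11 0.4;0 0 0 0 0 11 0.4"
python3 - <<'E'
from tgt import *
from station import r,cams
np.set_printoptions(precision=2,suppress=True)
o=r.observe();s=cams.snapshot("wrist")
W=cloud(s,(o["eef_rot"],o["eef_pos"]));m=masks(s["color"])["blue"]
k=W[(W[...,2]>146)&(W[...,2]<160)&(np.hypot(W[...,0]-624,W[...,1]+140)<32)&~m];k=k[~np.isnan(k[:,0])]
print("knob",len(k),k.min(0),k.max(0),cv2.minAreaRect(k[:,:2].astype(np.float32)))
print(o['joint_pos'],delta(o,[624.9,-140.9,122],pose(-102.2)))
E
```

```text
time: 14.22
eef_pos: [624.7, -141.2, 238.9]
eef_rot: [[1.0, -0.025, -0.002], [-0.025, -1.0, 0.005], [-0.002, -0.005, -1.0]]
contact_force: [0.3, 0.2, -0.1]
finger_gap: 56.8
time: 14.55
eef_pos: [624.7, -141.3, 239.3]
eef_rot: [[0.978, -0.207, -0.001], [-0.207, -0.978, 0.005], [-0.002, -0.005, -1.0]]
contact_force: [-0.6, 0.1, 0.1]
finger_gap: 56.3
knob 670 [ 604.7  -152.79  146.43] [ 648.75 -131.38  157.68] ((626.67626953125, -142.29983520507812), (13.223653793334961, 43.22809982299805), 77.93260192871094)
[-0.52  0.64  1.08  1.56 -0.58  1.3  -1.14] [ 0.    0.    0.12 -0.28  0.13  0.28]
```

```bash
python3 -m jog "0.001 0 0.03 0 0 0.3 0.4;0.001 0 0.06 0 0 0.3 0.4;0.001 0 0.09 0 0 0.3 0.4;0.001 0 0.11 0 0 0.3 0.4;0.001 0 0.117 0 0 0.3 0.4;0.001 0 0.117 0 0 0.3 0.4"
python3 -m jog "0 0 0 0 0 0 0.95;0 0 0 0 0 0 0.95;0 0 0 0 0 0 0.95;0 0 0 0 0 0 0.95;0 0 0 0 0 0 0.95;0 0 0 0 0 0 0.95;0 0 0 0 0 0 0.95;0 0 0 0 0 0 0.95" 30
```

```text
time: 15.1
eef_pos: [625.3, -140.8, 122.2]
eef_rot: [[0.977, -0.213, -0.001], [-0.213, -0.977, 0.006], [-0.002, -0.006, -1.0]]
contact_force: [-0.1, -0.7, 0.1]
finger_gap: 56.5
time: 15.77
eef_pos: [626.0, -141.2, 123.9]
eef_rot: [[0.977, -0.215, 0.002], [-0.215, -0.977, 0.006], [0.0, -0.006, -1.0]]
contact_force: [-0.8, -0.6, 2.7]
finger_gap: 13.8
```

```bash
python3 -m jog "0 0 0 0 0 -5 0.95;0 0 0 0 0 -11 0.95;0 0 0 0 0 -17 0.95;0 0 0 0 0 -23 0.95;0 0 0 0 0 -29 0.95;0 0 0 0 0 -35 0.95;0 0 0 0 0 -41 0.95;0 0 0 0 0 -46 0.95"
python3 -c "
from station import r
o=r.observe();print(o['joint_pos'].round(2),o['contact_force'].round(1),o['wrist_torque'].round(2))"
python3 -m jog "0 0 0 0 0 -4 0.95;0 0 0 0 0 -8 0.95;0 0 0 0 0 -11 0.95;0 0 0 0 0 -13 0.95;0 0 0 0 0 -14 0.95;0 0 0 0 0 -14 0.95;0 0 0 0 0 -14 0.95"
python3 -c "
from h import *
from station import r
o=r.observe();y=o['eef_rot'][:,1];print(o['joint_pos'].round(2),o['contact_force'].round(1),o['wrist_torque'].round(2),np.degrees(np.arctan2(y[1],y[0])))"
```

```text
time: 16.43
eef_pos: [626.1, -140.8, 123.9]
eef_rot: [[0.83, 0.558, 0.002], [0.558, -0.83, 0.006], [0.005, -0.004, -1.0]]
contact_force: [-0.6, 2.0, 1.6]
finger_gap: 13.8
[-0.38  0.66  0.8   1.66 -0.54  1.05 -0.38] [-0.6  2.   1.6] [-0.09  0.27 -0.03]
time: 17.02
eef_pos: [626.0, -140.7, 123.8]
eef_rot: [[0.675, 0.738, 0.001], [0.738, -0.675, 0.007], [0.006, -0.003, -1.0]]
contact_force: [-3.5, 3.3, 6.8]
finger_gap: 13.6
[-0.34  0.64  0.75  1.66 -0.5   1.04 -0.17] [-3.5  3.3  6.8] [0.27 0.8  0.09] -42.44895046565231
```

```bash
python3 -m jog "0 0 0 0 0 0 0.6;0 0 0 0 0 0 0.6;0 0 0 0 0 0 0.6;0 0 0 0 0 0 0.6;0 0 0 0 0 0 0.6;0 0 0 0 0 0 0.6"
python3 -m jog "0 0 -0.03 0 0 0 0.6;0 0 -0.06 0 0 0 0.6;0 0 -0.1 0 0 0 0.6;0 0 -0.13 0 0 0 0.6;0 0 -0.13 0 0 0 0.6;0 0 -0.13 0 0 0 0.6"
python3 - <<'E'
from tgt import *
from station import r,cams
np.set_printoptions(precision=2,suppress=True)
o=r.observe();s=cams.snapshot("wrist")
W=cloud(s,(o["eef_rot"],o["eef_pos"]));m=masks(s["color"])["blue"]
k=W[(W[...,2]>146)&(W[...,2]<160)&(np.hypot(W[...,0]-625,W[...,1]+141)<32)&~m];k=k[~np.isnan(k[:,0])]
print("knob",len(k),cv2.minAreaRect(k[:,:2].astype(np.float32)),cv2.fitLine(k[:,:2].astype(np.float32),cv2.DIST_HUBER,0,.01,.01).ravel())
S=cams.snapshot("scene");T=cams.snapshot("top")
a=cv2.resize(S["color"][150:310,150:430],(700,400),interpolation=cv2.INTER_CUBIC)
b=cv2.resize(T["color"][130:260,140:440],(350,152),interpolation=cv2.INTER_CUBIC)
c=np.zeros((600,700,3),np.uint8);c[:400]=cv2.convertScaleAbs(a,alpha=1.5);c[400:552,:350]=cv2.convertScaleAbs(b,alpha=1.5)
c[400:600,400:667]=cv2.resize(cv2.convertScaleAbs(s["color"],alpha=1.4),(267,200));cv2.imwrite("pics/c9.png",c)
E
```

```text
time: 17.52
eef_pos: [626.0, -141.0, 123.6]
eef_rot: [[0.674, 0.738, 0.001], [0.738, -0.674, 0.006], [0.005, -0.003, -1.0]]
contact_force: [-0.4, -0.2, -0.8]
finger_gap: 37.8
time: 18.02
eef_pos: [626.4, -142.0, 255.2]
eef_rot: [[0.674, 0.738, 0.004], [0.738, -0.674, 0.006], [0.007, -0.001, -1.0]]
contact_force: [0.1, 0.2, -0.6]
finger_gap: 37.3
knob 605 ((626.8096923828125, -140.9691619873047), (43.04077911376953, 13.093476295471191), 47.698883056640625) [   0.66    0.75  627.39 -140.06]
```

View pics/c9.png

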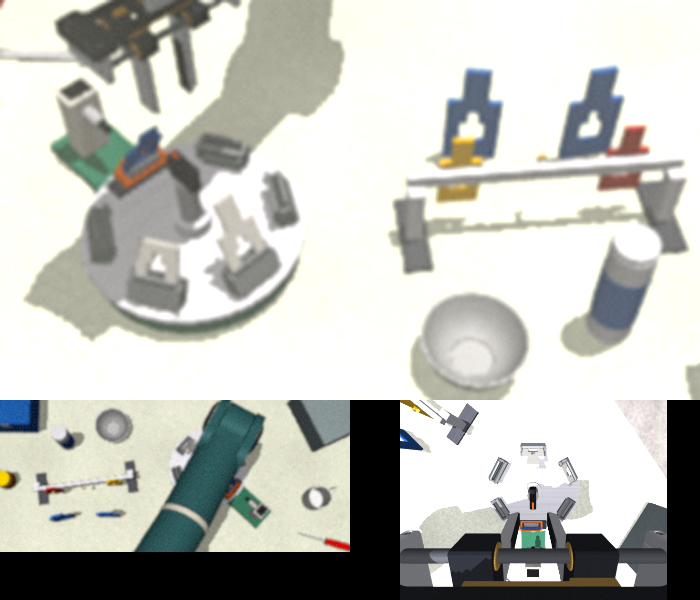

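The view shows the orange pocket with the blue plate in front of the gauge. The knob turned 59.8° (-12.1° to 47.7°), the other plates still hang, and the gripper is clear. Last check on the plate's seat from the scene depth, then I'll hand in.

```bash
python3 -m jog "0 0 0 0 0 0 0.6;0 0 0 0 0 0 0.6"; python3 - <<'E'
from tgt import *
from station import r,cams
np.set_printoptions(precision=1,suppress=True)
S=cams.snapshot("scene");W=cloud(S);m=masks(S["color"])["blue"]&(np.hypot(W[...,0]-575,W[...,1]+190)<60)
P=W[m];ax=np.array([625.6,-141.3]);d=P[:,:2]-ax
print(len(P),P.mean(0),"top",np.percentile(P[:,2],[95,99]),"ang",np.degrees(np.arctan2(d[:,1],d[:,0])).mean()%360)
m=masks(S["color"])["orange"]&(np.hypot(W[...,0]-550,W[...,1]+225)<60);Q=W[m];d=Q[:,:2]-ax;print("pocket ang",len(Q),np.degrees(np.arctan2(d[:,1],d[:,0])).mean()%360)
print(r.job_done())
E
```

```text
time: 18.33
eef_pos: [625.5, -141.7, 252.8]
eef_rot: [[0.674, 0.738, 0.0], [0.738, -0.674, 0.006], [0.005, -0.004, -1.0]]
contact_force: [1.3, 0.2, -0.4]
finger_gap: 37.9<stdin>:6: RuntimeWarning: Mean of empty slice.
  ret = um.true_divide(
Traceback (most recent call last):
IndexError: index -1 is out of bounds for axis 0 with size 0
```

The blue mask is too strict for the shaded plate, so I'll use a looser box around the plate in depth.

```bash
python3 - <<'E'
from tgt import *
from station import r,cams
np.set_printoptions(precision=1,suppress=True)
S=cams.snapshot("scene");W=cloud(S);ax=np.array([625.6,-141.3]);a=np.radians(227.7);e=np.array([np.cos(a),np.sin(a)]);t=np.array([-e[1],e[0]])
d=W[...,:2]-ax;rad=d@e;tan=d@t
m=(rad>50)&(rad<135)&(abs(tan)<40)&(W[...,2]>88)&(W[...,2]<165)
Q=np.c_[rad[m],tan[m],W[m][:,2]];c=np.polyfit(Q[:,2],Q[:,0],1)
print(m.sum(),"top",np.percentile(Q[:,2],[95,99]),"lean",np.degrees(np.arctan(-c[0])),"tan",np.percentile(Q[:,1],[2,50,98]),"r at z100",np.polyval(c,100))
if m.sum()>20 and np.percentile(Q[:,2],99)<153: print(r.job_done())
E
```

```text
103 top [147.3 150. ] lean 23.134452656313314 tan [-26.8   0.6  22. ] r at z100 88.98242968347898
the job is handed in; nothing more can be done
None
```

The job is handed in: the blue test plate is fully home in the orange pocket, released, and one click round in front of the gauge. It took about 18 s of the 67 s.

**What I did:** I took the middle blue plate off its screw, pushed it into the pocket along the lean and let go. I then turned the knob 60° anticlockwise, released it and drew the gripper clear.

**Last checks:**
- **Seat before turning:** the plate leaned 25.2° and its top was at about 149.5 mm, against about 150 mm expected when seated. Pressing with about 45 N did not move it further.
- **Seat after turning:** the scene camera put the top at about 150 mm and the lean at about 23°, which is coarse.
- **Wheel angle:** the knob moved from -12.1° to 47.7°, a turn of 59.8°.
- **Rest of the bench:** in the last picture the red and yellow plates still hang and the gauge stands as before.

**What went wrong or disagreed:**
- A mistyped row lifted the plate about 23 mm too far while unhooking. This pitched it about 16° and yawed it about 4° in the grip; I measured both and corrected for them when inserting it.
- I did not feel the expected 15 N or so of jaw resistance on the way in; the force only rose at the floor.
- My first colour check of the plate after turning found no pixels and crashed, so I did that check from depth instead.

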